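Unlock the lockbox and hold the key turned

ROBOT

A 6-joint arm with a two-finger parallel gripper is mounted at the origin on a cart in front of the work surface, level with it; the furniture and walls round the work are solid. World frame = base frame: x ahead of the robot, y to its left, z up, the work surface at z = 0. Lengths are in m, angles in rad, forces in N, time in s.
With the tool pointing down it reaches from about 0.35 to 0.975 m from the base axis. Payload 4.9 kg.
Tool frame: the origin (TCP) lies on the mounting face of the last link; the fingertips stand 173 mm ahead of it and the grasp point (between the pads) lies 155 mm ahead of it (tcp_to_grasp is the distance from the TCP to the grasp point, in m); z points along the fingers, y is the line along which they close (so a half turn about z gives the same grasp; the last joint's range is limited). The gripper opens to 85 mm and grips with 20 to 120 N. Pads are 22 mm wide; open, the fingers measure 114 mm over their backs; the gripper's body (76 mm by 85 mm) begins 54 mm behind the grasp point. The pads swing forward as they close: fully open they stand 13 mm farther back than shut.
Start: joints at [1.155, 0.053, 1.613, -0, 1.476, -0.119], TCP at [0.183, 0.598, 0.405] pointing down, gripper open.
Joint ranges: [-3.01, 3.01], [-1.01, 2.22], [0.06, 2.58], [-1.02, 4.17], [0.09, 2.62], [-3.14, 3.14]. Speed limits (rad/s): [2.57, 2.57, 3.14, 3.14, 3.14, 3.14].

INTERFACE

Orientations are given as a rotation vector (axis times angle).
In Python, from station import get_obs, get_image, calibration, finish_job, tcp_to_grasp gives the robot as it stands. The module is installed in compiled form; this text tells all that it offers.
- The arm moves only by the tool arm_command, never from a script. Its argument "plan" is a list that holds one entry, the list of rows, each a list of 6 numbers: the shift along the tool's x, y, z in cm, then the turn, a rotation vector about the tool's x, y, z in rad. A call has 1 to 12 rows; each row is the pose to reach, as a shift and turn from the pose commanded when the call began, along the tool's axes at that moment; what a row does not reach only later rows make up. A row lasts 1/12 s, in which the tool goes at most 41.7 mm and 7.16 degrees, less where a joint would pass 70% of its speed; a pose out of reach is approached as far as the arm can. A call with a gripper value outside its range is refused whole. "gripper" is the closure, from -1 (fully open) to 1 (shut), set as the call begins (left out, the last holds). The fingers move at their own pace and stop on an object; "force" is the grip in N (left out, the last holds). Time passes only in rows, so rows that repeat a pose let the fingers close. It gives the time, the measured TCP pose, the force, the opening and the grip force at its end, in the units of the state.
- get_obs(): the state, without advancing time (a new reading comes with each control period).
- get_image(name): name is "scene" or "top" or "wrist"; returns (picture, depth): 480x640x3 uint8, blue, green, red; 480x640 float32, m along the optical axis (not along the pixel's ray), 0 where there is no reading.
- calibration(name): a dict with "fx", "fy", "cx", "cy" (pixels), "pose" (4x4, takes a point from camera to world coordinates). Camera axes: x right, y up, looking along -z (the intrinsics and any distortion apply to the point x, -y, -z); pixel columns grow to the right and rows downward; lengths in m; the calibration is good to about 2 mm. The wrist camera is an equidistant fisheye: a pixel r from the principal point sees the ray r / f radians off the axis. A picture is of the moment at which its call begins: read the wrist's pose just before it. calibration takes no time and is no camera call; for the wrist camera it gives the pose at the moment of the call.
- finish_job(): hands the job in; it is judged then, once.
The state is a dict: "t": time; "q": joint angles; "dq": joint speeds; "effort": joint torques, N m; "tool_pos": TCP position; "tool_rot": TCP orientation; "contact_force": force on the tool from outside, world axes, zero at the start; "wrist_torque": the same for the moment, N m; "opening": finger opening in m; "grip_force": force on a finger pad.
Only numpy, scipy, OpenCV 4.12 (cv2) and the standard library are available. Lean on these libraries where they do the work, as an engineer would, in place of code of your own. Each camera call takes 0.05 s, during which the arm holds its last target. There are 200 camera calls.

TASK

Unlock the lockbox: take the red-headed key out of its wooden stand and push it straight down into the lock on the box's lid, working it past the sticky pins until its collar sits fully home on the brass lock plate. Then turn the key a quarter turn clockwise (seen from above) so that the bolt is drawn, and finish while still holding the key turned, because a spring turns it back when let go. Leave the mug, jars and spoon alone.

Things in the scene. Friction and masses are not known exactly. Their poses are not given: they have to be found in the camera images.
- key_bow (a point): Centre of the flat head of the loose 40 g key, which stands upright in the stand, head up. The head is a red plastic slab 32 mm (own x) by 10 mm (own y) by 40 mm (own z, up); grip it across its 10 mm. It starts 6 mm above the underside of the brass collar, which is 26 mm below this point. The key is the same when turned half round about z
- key_collar (a point): Middle of the underside of the key's brass collar (24 mm across, 4 mm thick), 26 mm below the head's centre on the key's axis; axes as the head's. Below it: a round shank 5 mm thick, then the bit, 18 mm along x by 5 mm along y, 12.5 to 22 mm under the collar, its lower edge rounded
- stand_top (a point): Middle of the top of the fixed wooden key stand, 34 mm above the worktop (block 76 x 54 mm, foot 90 x 68 mm). The key's collar rests on it and its bit is in a slot 27 mm deep, 21 mm along x by 8 mm along y; lift the key at least 27 mm to clear it. A fixed coffee maker, 0.36 m tall, stands at world x over 0.58, y 0 to 0.27: swing past it close to the base
- lock_face (a point): Middle of the top of the brass lock plate (48 mm along x, 42 along y), 79 mm above the worktop, z up. Its keyway is a slot along x, 19.4 by 6.4 mm, with a 3 mm chamfer at the mouth. Fully home, the collar's underside lies on the plate; only then is the bit below the 10 mm thick plate and can turn
- lockbox: Fixed grey steel lockbox, 150 mm (x) by 160 mm (y), blue lid 75 mm high; origin in the middle of the underside, lock above it. A sticky pin at each end of the keyway, 5 to 8 mm down, stands 2 mm into the bit's path and stays where pushed: a straight push takes about 10 to 16 N, less if the key is rocked 1 mm along x. 40 to 75 mm from the lock towards -x a brass bolt lies in steel guides 10 mm above the lid
- lock_plug (a joint): Turn of the lock's plug, rad: 0 = rest (slot along x), grows clockwise seen from above, stop at 1.57 (bolt drawn 13 mm). A spring returns it: about 0.1 N m at the stop. The key has about 0.08 rad of play in it
- mug_tea: Bystander: cream mug, 83 x 117 x 94 mm; origin at the middle of its underside
- jar_honey: Bystander: honey jar with a grey lid, 71 mm wide, 110 mm tall; origin at the middle of its underside
- spice_1: Bystander: spice jar with a green lid, 46 mm wide, 106 mm tall; origin at the middle of its underside
- teaspoon: Bystander: steel teaspoon lying flat, 130 x 26 x 11 mm; origin at the middle of its underside
There are look-alikes about, which are no part of the job. There is more than one size of the lockbox; the job needs the larger.

How it is judged:
By the outcome, as a careful person would: the job done as asked, in the order asked, and still so for the second after the job is handed in, while the arm keeps its last pose, push and grip.
It also fails if it takes over 64 s, if anything falls off the work surface, if the arm or the gripper's body presses on something with over 40 N, if the wrist force passes 120 N, or if a joint passes its speed limit or range.

## Working session

There is one attempt and no reset: what is moved stays moved. The work goes in short steps, Python scripts to look and compute and a tool call to move; the robot and the scene stay as the last step left them, time stands still between calls to the robot, and variables do not carry over. Pictures are saved under pics/ and viewed, at most 10 in all, crops included, and the job is handed in when it is done.

Besides the shell and the picture viewer there is one more tool, called after "Emit:" by a JSON object that holds its "api" and its "payload". arm_command: Moves the arm, as the interface text tells. Its arguments: {"type":"object","properties":{"plan":{"type":"array"},"gripper":{"type":"number"},"force":{"type":"number"}},"required":["plan"]}

```bash
mkdir -p pics; cat > h.py <<'E'
import numpy as np,cv2
from station import *
from scipy.spatial.transform import Rotation as R
def px2w(name,pts,depth,cal=None):
    c=cal or calibration(name);o=[]
    for u,v in pts:
        d=float(np.median([x for x in depth[int(v)-1:int(v)+2,int(u)-1:int(u)+2].ravel() if x>0] or [0]))
        p=np.array([(u-c['cx'])/c['fx']*d,-(v-c['cy'])/c['fy']*d,-d,1])
        o.append((np.array(c['pose'])@p)[:3])
    return np.array(o)
E
python3 - <<'E'
from h import *
for n in("scene","top"):
    im,d=get_image(n);cv2.imwrite(f"pics/{n}.png",im);np.save(n+"_d.npy",d);c=calibration(n);print(c)
o=get_obs();print(o,tcp_to_grasp)
E
```

```text
{'fx': 508.0366337576574, 'fy': 508.0366337576574, 'cx': 321.63990428839725, 'cy': 239.36447316614644, 'pose': array([[ 0.88897559,  0.27378754, -0.3671005 ,  0.2112919 ],
       [-0.45778826,  0.5528818 , -0.69624106, -0.78135142],
       [ 0.01234106,  0.78699561,  0.61683515,  0.67612426],
       [ 0.        ,  0.        ,  0.        ,  1.        ]])}
{'fx': 600.0631853166478, 'fy': 600.0631853166478, 'cx': 315.08639654916675, 'cy': 238.6568480725455, 'pose': array([[-0.37123031,  0.79828948, -0.47425937, -0.09421057],
       [-0.92842472, -0.32719245,  0.17599044,  0.13359955],
       [-0.01468277,  0.50564711,  0.86261545,  1.25947502],
       [ 0.        ,  0.        ,  0.        ,  1.        ]])}
{'t': 0.1, 'q': array([ 1.15503125e+00,  5.33345248e-02,  1.61415980e+00, -3.43831810e-06,
        1.47597471e+00, -1.18991507e-01]), 'dq': array([-0.00060797, -0.00187944, -0.00372744,  0.00143795,  0.00056294,
        0.00220449]), 'effort': array([-9.16715271e-05, -3.94903672e+01, -3.71362853e+01, -1.25310066e-04,
        3.90861591e-03, -6.75227767e-06]), 'tool_pos': array([0.18267198, 0.59746313, 0.4035567 ]), 'tool_rot': array([-4.64388473e-01, -3.10658104e+00,  2.84365785e-03]), 'contact_force': array([0.37310419, 0.54792842, 0.12012231]), 'wrist_torque': array([-0.0632865 ,  0.00073247,  0.0201309 ]), 'grip_force': 0.0, 'opening': 0.08501349714424473} 0.1547
```

View pics/scene.png

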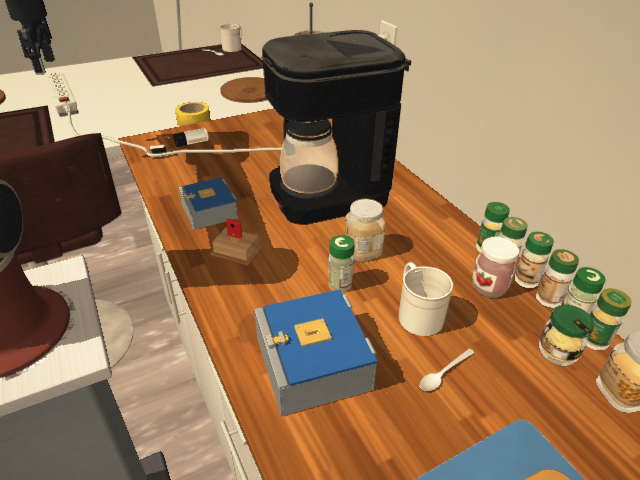

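View pics/top.png

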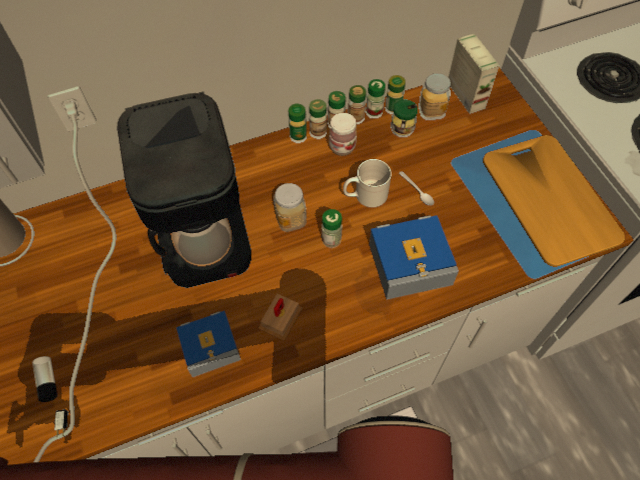

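The scene view shows the key and stand at about (234,240) and the large box's lock at (313,332). In the top view they are at (281,308) and (414,249). I'll enlarge both areas.

```bash
python3 - <<'E'
from h import *
s=cv2.imread("pics/scene.png");t=cv2.imread("pics/top.png")
def cr(im,u,v,w=66,h=50):return cv2.resize(im[v-h//2:v+h//2,u-w//2:u+w//2],(396,300),interpolation=cv2.INTER_CUBIC)
cv2.imwrite("pics/c.png",np.vstack([np.hstack([cr(s,236,240),cr(s,313,332)]),np.hstack([cr(t,281,314),cr(t,414,249)])]))
for n,im,us in(("scene",s,[(313,332),(234,228)]),("top",t,[(414,249),(280,306)])):
    d=np.load(n+"_d.npy");print(n,px2w(n,us,d).round(4))
    # dense: points
    c=calibration(n);v,u=np.mgrid[:480,:640];P=np.stack([(u-c['cx'])/c['fx']*d,-(v-c['cy'])/c['fy']*d,-d],-1)@c['pose'][:3,:3].T+c['pose'][:3,3]
    x,y,z=P[...,0],P[...,1],P[...,2]
    hsv=cv2.cvtColor(im,cv2.COLOR_BGR2HSV)
    red=((hsv[...,0]<6)|(hsv[...,0]>174))&(hsv[...,1]>170)&(z>.03)&(z<.12)&(x>.25)&(x<.6)&(d>0)
    yl=(hsv[...,0]>14)&(hsv[...,0]<30)&(hsv[...,1]>90)&(z>.07)&(z<.09)&(d>0)&(x>.25)&(x<.75)
    bl=(hsv[...,0]>100)&(hsv[...,0]<120)&(hsv[...,1]>120)&(z>.067)&(z<.085)&(d>0)
    for nm,m in(("red",red),("brass",yl),("blue",bl)):
        if m.sum()<5: print(nm,m.sum());continue
        p=P[m]; nn,lab=cv2.connectedComponents(m.astype(np.uint8))
        for i in range(1,nn):
            k=lab==i
            if k.sum()<25: continue
            q=P[k];r=cv2.minAreaRect(q[:,:2].astype(np.float32)*1000)
            print(nm,k.sum(),"med",np.median(q,0).round(4),"zrange",q[:,2].min().round(3),q[:,2].max().round(3),"rect",np.round(r[0],1),np.round(r[1],1),round(r[2],1))
E
```

```text
scene [[ 0.4514 -0.3018  0.0715]
 [ 0.4351  0.0205  0.0639]]
red 228 med [0.4354 0.0208 0.0627] zrange 0.041 0.081 rect [435.8  24.4] [14.2 32.5] 38.6
brass 336 med [ 0.6563 -0.1183  0.0817] zrange 0.07 0.09 rect [ 663.6 -111.1] [35.5 71.2] 61.1
brass 638 med [ 0.4486 -0.3048  0.0774] zrange 0.07 0.081 rect [ 449.5 -304.1] [45.6 50.2] 81.8
brass 26 med [ 0.4062 -0.3004  0.0795] zrange 0.074 0.081 rect [ 406.3 -298.5] [11.2  5.4] 83.4
brass 58 med [ 0.3912 -0.2976  0.0797] zrange 0.073 0.083 rect [ 392.4 -293.4] [18.4 11.6] 76.3
blue 5940 med [ 0.4553 -0.3264  0.0737] zrange 0.067 0.077 rect [ 456.2 -305.5] [163.5 134.2] 81.1
top [[ 0.4512 -0.3081  0.066 ]
 [ 0.4291  0.0242  0.0766]]
red 102 med [0.4305 0.0284 0.0757] zrange 0.037 0.086 rect [435.7  27.1] [16.2 31.7] 34.5
brass 205 med [ 0.6431 -0.0768  0.0829] zrange 0.07 0.09 rect [653.8 -83.4] [70.9 38.6] 71.3
brass 340 med [ 0.4474 -0.3035  0.078 ] zrange 0.07 0.086 rect [ 448.5 -304.1] [42.8 51.3] 80.4
brass 27 med [ 0.3923 -0.2945  0.0808] zrange 0.07 0.085 rect [ 392.4 -295.3] [12.4  9.3] 0.2
blue 3113 med [ 0.4558 -0.3035  0.0743] zrange 0.067 0.082 rect [ 456.  -305.1] [159.5 138.2] 81.0
```

View pics/c.png

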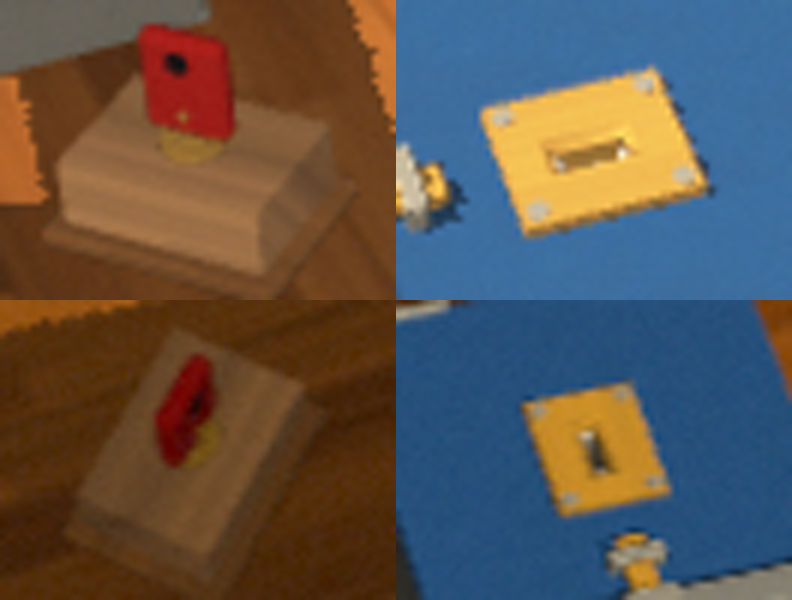

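The crops show the key's head running down-right, at a yaw of about -52°. The lock slot lies along the box's x, at a yaw of about -9°, and the bolt is on the -x side, as it should be. I'll move above the key now.

```bash
cat > go.py <<'E'
# usage: go.py x y z(grasp) psi_deg : prints the row, and stores the rounded commanded pose
import sys,json,os
from h import *
def Rp(p):c,s=np.cos(p),np.sin(p);return np.array([[-s,c,0],[c,s,0],[0,0,-1.]])
L=tcp_to_grasp if not callable(tcp_to_grasp) else tcp_to_grasp()
f="cmd.json"
if os.path.exists(f):j=json.load(open(f));p=np.array(j['p']);Rc=np.array(j['R'])
else:
    p=np.array([.183,.598,.405]);Rc=R.from_rotvec(get_obs()['tool_rot']).as_matrix()
a=list(map(float,sys.argv[1:5]));T=np.array(a[:3])+[0,0,L];Rt=Rp(np.radians(a[3]))
s=np.round(Rc.T@(T-p)*100,2);w=np.round(R.from_matrix(Rc.T@Rt).as_rotvec(),3)
print([float(v) for v in s]+[float(v) for v in w])
json.dump(dict(p=(p+Rc@s/100).tolist(),R=(Rc@R.from_rotvec(w).as_matrix()).tolist()),open(f,"w"))
E
python3 go.py .4 .04 .2 38
```

```text
[-37.07, -47.01, 5.11, -0.002, 0.0, 0.611]
```

Emit:
{"api": "arm_command", "payload": {"plan": [[[-2.5,-3.1,0.3,0,0,0.04],[-5,-6.3,0.7,0,0,0.08],[-7.4,-9.4,1,0,0,0.12],[-9.9,-12.5,1.4,0,0,0.16],[-12.4,-15.7,1.7,0,0,0.2],[-14.8,-18.8,2,0,0,0.24],[-17.3,-21.9,2.4,0,0,0.29],[-19.8,-25.1,2.7,0,0,0.33],[-22.2,-28.2,3.1,0,0,0.37],[-24.7,-31.3,3.4,0,0,0.41],[-27.2,-34.5,3.7,0,0,0.45],[-29.7,-37.6,4.1,0,0,0.49]]], "gripper": 0.3, "force": 60}}

```text
t: 1.1
tool_pos: [0.3567, 0.1494, 0.3635]
tool_rot: [1.206, 2.9, 0.001]
contact_force: [0.4, 0.1, 0.9]
opening: 0.0298
grip_force: 0.0
```

```bash
python3 - <<'E'
from h import *;import json
o=get_obs();Rc=R.from_rotvec([-4.64388473e-01,-3.10658104,2.84e-3]).as_matrix()
p=np.array([.183,.598,.405])+Rc@[-.297,-.376,.041];R2=Rc@R.from_rotvec([0,0,.49]).as_matrix()
print(p,R.from_matrix(R2).as_rotvec(),o['tool_pos'],o['tool_rot'])
json.dump(dict(p=p.tolist(),R=R2.tolist()),open("cmd.json","w"))
E
python3 go.py .4 .04 .2 38
```

```text
[0.35703003 0.15151351 0.36463464] [-1.2042152  -2.90158846  0.00294321] [0.35671176 0.14938152 0.36345872] [1.20627639e+00 2.90005577e+00 7.05309816e-04]
[-10.93, -4.83, 1.01, -0.002, 0.001, 0.121]
```

Emit:
{"api": "arm_command", "payload": {"plan": [[[-3.6,-1.6,0.3,0,0,0.04],[-7.2,-3.2,0.7,0,0,0.08],[-10.93,-4.83,1.01,-0.002,0.001,0.121],[-10.93,-4.83,1.01,-0.002,0.001,0.121],[-10.93,-4.83,1.01,-0.002,0.001,0.121]]]}}

```text
t: 1.52
tool_pos: [0.4, 0.0379, 0.353]
tool_rot: [-1.384, -2.818, -0.003]
contact_force: [-0.0, -0.3, 1.4]
opening: 0.0298
grip_force: 0.0
```

```bash
python3 - <<'E'
from h import *
o=get_obs();c=calibration("wrist");im,d=get_image("wrist");print(o['tool_pos'],o['tool_rot'],c)
cv2.imwrite("pics/w1.png",im);np.savez("w1.npz",im=im,d=d,pose=c['pose'])
E
```

```text
[0.39999222 0.03787045 0.35299642] [-1.38396875 -2.81839421 -0.00299478] {'fx': 371.64829954431775, 'fy': 371.64829954431775, 'cx': 321.914349488924, 'cy': 239.6168183631772, 'pose': array([[ 7.91512726e-01, -5.82764933e-01, -1.84099531e-01,
         3.52838132e-01],
       [ 6.11152073e-01,  7.55173011e-01,  2.37079874e-01,
         1.00015534e-01],
       [ 8.65160630e-04, -3.00164548e-01,  9.53887046e-01,
         3.22990339e-01],
       [ 0.00000000e+00,  0.00000000e+00,  0.00000000e+00,
         1.00000000e+00]])}
```

View pics/w1.png

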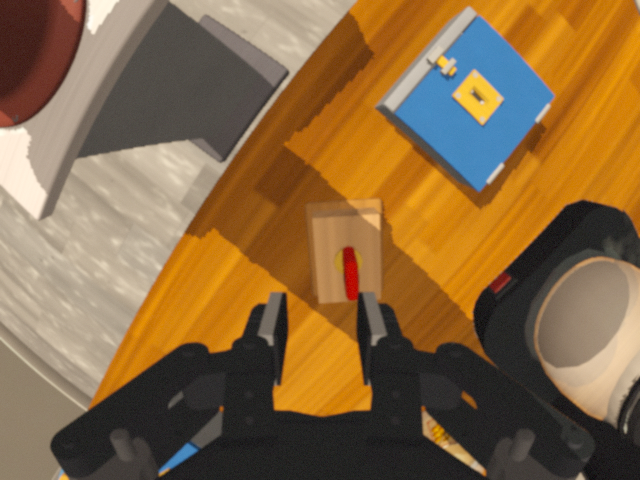

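The wrist view shows the stand at about (345,250), the collar at (346,262) and the red head from (349,248) to (352,298). The head is nearly aligned with the fingers. Next I'll get its position from the fisheye depth.

```bash
cat >> h.py <<'E'
def wcloud(d,pose,c):
    v,u=np.mgrid[:480,:640].astype(float);a=(u-c['cx'])/c['fx'];b=(v-c['cy'])/c['fy'];r=np.hypot(a,b)+1e-9
    k=np.tan(np.minimum(r,1.4))/r*d
    return np.stack([a*k,-b*k,-d],-1)@pose[:3,:3].T+pose[:3,3]
E
python3 - <<'E'
from h import *
w=np.load("w1.npz");c=calibration("wrist");P=wcloud(w['d'],w['pose'],c);hsv=cv2.cvtColor(w['im'],cv2.COLOR_BGR2HSV)
z=P[...,2];box=np.zeros(z.shape,bool);box[195:310,300:390]=1
red=((hsv[...,0]<6)|(hsv[...,0]>174))&(hsv[...,1]>170)&box&(w['d']>0)
def rect(m,n):
    q=P[m];r=cv2.minAreaRect(q[:,:2].astype(np.float32)*1000);e=np.linalg.eigh(np.cov(q[:,:2].T))[1][:,1]
    print(n,m.sum(),np.median(q,0).round(4),np.round(r[0],1),np.round(r[1],1),round(r[2],1),"pca",np.degrees(np.arctan2(e[1],e[0])).round(1), "z",np.percentile(q[:,2],[2,50,98]).round(3))
rect(red,"red");rect(red&(z>.07),"redtop")
wood=box&(z>.029)&(z<.038)&~red
n,l,s,_=cv2.connectedComponentsWithStats(wood.astype(np.uint8));wood=l==(1+s[1:,4].argmax());rect(wood,"stand")
# table height check
t=box&(z<.01);print("table",np.median(z[t]))
E
```

```text
red 592 [0.4314 0.0322 0.0796] [426.4  38.1] [ 8.9 56.9] 41.0 pca 133.3 z [0.051 0.08  0.082]
redtop 494 [0.4334 0.0297 0.0799] [426.4  38.1] [ 8.9 56.9] 41.0 pca 133.7 z [0.072 0.08  0.18 ]
stand 4473 [0.4306 0.034  0.0346] [436.5  27.3] [54.  77.2] 41.2 pca 125.3 z [0.033 0.035 0.036]
table 0.0011994151503836314
```

```bash
python3 - <<'E'
from h import *
w=np.load("w1.npz");c=calibration("wrist");P=wcloud(w['d'],w['pose'],c);hsv=cv2.cvtColor(w['im'],cv2.COLOR_BGR2HSV)
z=P[...,2];box=np.zeros(z.shape,bool);box[195:310,300:390]=1
red=((hsv[...,0]<8)|(hsv[...,0]>172))&(hsv[...,1]>150)&box
for lo,hi in((.077,.084),(.035,.076)):
    m=red&(z>lo)&(z<hi);q=P[m];r=cv2.minAreaRect(q[:,:2].astype(np.float32)*1000);e=np.linalg.eigh(np.cov(q[:,:2].T))[1][:,1]
    print(m.sum(),np.round(r[0],1),np.round(r[1],1),round(r[2],1),np.degrees(np.arctan2(e[1],e[0])),q.mean(0).round(4))
E
python3 go.py .4365 .0275 .12 41;python3 go.py .4365 .0275 .064 41
```

```text
473 [435.6  27.5] [ 9.5 30.6] 43.2 131.6636949702098 [0.4347 0.0284 0.0798]
149 [431.5  32.9] [10.3 18.4] 38.4 131.36089293432613 [0.4261 0.038  0.063 ]
[-3.23, 2.11, 8.0, 0.0, -0.0, -0.053]
[-0.0, -0.01, 5.6, 0.0, -0.0, 0.0]
```

Emit:
{"api": "arm_command", "payload": {"plan": [[[-1.6,1.0,4.0,0,0,-0.03],[-3.23,2.11,8.0,0,0,-0.053],[-3.23,2.11,8.0,0,0,-0.053],[-3.23,2.11,8.0,0,0,-0.053],[-3.23,2.11,8.0,0,0,-0.053],[-3.23,2.11,8.0,0,0,-0.053]]]}}

```text
t: 2.07
tool_pos: [0.4367, 0.0284, 0.2759]
tool_rot: [1.298, 2.857, 0.006]
contact_force: [-0.0, -0.2, 0.2]
opening: 0.0298
grip_force: 0.0
```

```bash
python3 - <<'E'
from h import *;import json
o=get_obs();print(o['tool_pos'],o['tool_rot'],o['dq'].round(4),o['contact_force']);m=R.from_rotvec(o['tool_rot']).as_matrix();print(m@[0,0,.1547]+o['tool_pos'],np.degrees(np.arctan2(m[1,1],m[0,1])), m[:,2])
E
```

```text
[0.43665588 0.02838005 0.27594029] [1.29833712 2.85707593 0.00553252] [-0.0097 -0.0159 -0.0071 -0.0005 -0.0051 -0.002 ] [-0.03844379 -0.21137859  0.21313181]
[0.43735278 0.02866249 0.12124211] 41.1233939282638 [ 0.00450481  0.00182572 -0.99998819]
```

Emit:
{"api": "arm_command", "payload": {"plan": [[[0,-0.1,2,0,0,0],[0,-0.1,4,0,0,0],[0,-0.1,5.6,0,0,0],[0,-0.1,5.6,0,0,0],[0,-0.1,5.6,0,0,0],[0,-0.1,5.6,0,0,0]]]}}

```text
t: 2.57
tool_pos: [0.4365, 0.0271, 0.22]
tool_rot: [1.3, 2.856, 0.006]
contact_force: [1.0, 1.0, 0.3]
opening: 0.0298
grip_force: 0.0
```

```bash
python3 - <<'E'
from h import *
o=get_obs();print(o['tool_pos'],o['tool_rot'],o['contact_force']);c=calibration("wrist");im,d=get_image("wrist")
cv2.imwrite("pics/w2.png",cv2.resize(im[200:440,180:500],None,fx=2.4,fy=2.4))
E
```

```text
[0.43649893 0.02708723 0.22004631] [1.29983104 2.85581558 0.00561469] [0.99390543 0.96414714 0.30249007]
```

View pics/w2.png

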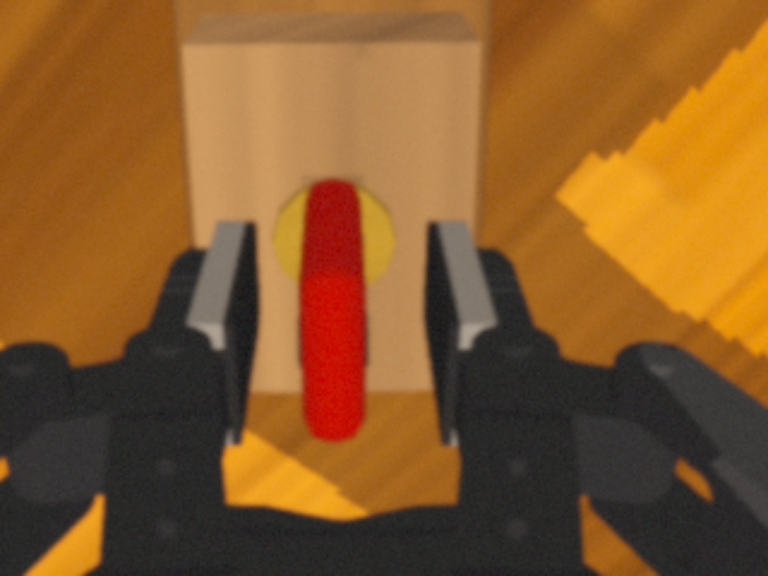

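The head at (333,310) is centred between the pads and parallel to them. I'll close on it and lift.

Emit:
{"api": "arm_command", "payload": {"plan": [[[0,0,0.2,0,0,0],[0,0,0.2,0,0,0],[0,0,0.2,0,0,0],[0,0,0.2,0,0,0],[0,0,0.2,0,0,0],[0,0,0.2,0,0,0],[0,0,0.2,0,0,0],[0,0,0.2,0,0,0]]], "gripper": 1, "force": 90}}

```text
t: 3.28
tool_pos: [0.4365, 0.0268, 0.217]
tool_rot: [1.302, 2.857, 0.005]
contact_force: [-0.0, 0.0, 6.0]
opening: 0.0092
grip_force: 88.0
```

```bash
python3 - <<'E'
from h import *
o=get_obs();print({k:np.round(o[k],4) for k in('tool_pos','tool_rot','contact_force','wrist_torque','opening','grip_force')})
E
```

```text
{'tool_pos': array([0.4365, 0.0268, 0.217 ]), 'tool_rot': array([1.3015, 2.8573, 0.0046]), 'contact_force': array([-6.7000e-03,  2.9000e-03,  6.0075e+00]), 'wrist_torque': array([ 0.0411,  0.1808, -0.0203]), 'opening': np.float64(0.0092), 'grip_force': np.float64(88.0398)}
```

```bash
cat > adj.py <<'E'
# apply row(s) already sent: adj.py x y z rx ry rz
import sys,json
from h import *
j=json.load(open("cmd.json"));p,Rc=np.array(j['p']),np.array(j['R']);a=np.array(list(map(float,sys.argv[1:7])))
json.dump(dict(p=(p+Rc@a[:3]/100).tolist(),R=(Rc@R.from_rotvec(a[3:]).as_matrix()).tolist()),open("cmd.json","w"))
E
python3 adj.py 0 -.1 .2 0 0 0; cat cmd.json; python3 go.py .4356 .0265 .2 41; python3 go.py .43 -.27 .2 81
```

```text
{"p": [0.4356945344028733, 0.026854603614617313, 0.2166917532593644], "R": [[-0.656389518897067, 0.754422158179626, 8.203458719114393e-05], [0.7544221319384056, 0.6563894572826146, 0.0003566647537828518], [0.00021522915513066542, 0.0002959997143044961, -0.9999999330302881]]}[-0.02, -0.03, -13.8, 0.0, -0.0, 0.0]
[-22.0, -19.88, -0.01, 0.0, -0.0, -0.698]
```

Emit:
{"api": "arm_command", "payload": {"plan": [[[0,0,-1,0,0,0],[0,0,-2.5,0,0,0],[0,0,-5,0,0,0],[0,0,-8,0,0,0],[0,0,-11,0,0,0],[-0.02,-0.03,-13.8,0,0,0],[-0.02,-0.03,-13.8,0,0,0],[-0.02,-0.03,-13.8,0,0,0]]]}}

```text
t: 3.95
tool_pos: [0.4358, 0.0262, 0.356]
tool_rot: [1.301, 2.855, 0.006]
contact_force: [0.0, 0.1, -1.0]
opening: 0.0091
grip_force: 87.7
```

Emit:
{"api": "arm_command", "payload": {"plan": [[[-2.2,-2,0,0,0,-0.07],[-4.4,-4,0,0,0,-0.14],[-6.6,-6,0,0,0,-0.21],[-8.8,-8,0,0,0,-0.28],[-11,-10,0,0,0,-0.35],[-13.2,-12,0,0,0,-0.42],[-15.4,-14,0,0,0,-0.49],[-17.6,-16,0,0,0,-0.56],[-19.8,-18,0,0,0,-0.63],[-22,-19.88,-0.01,0,0,-0.698],[-22,-19.88,-0.01,0,0,-0.698],[-22,-19.88,-0.01,0,0,-0.698]]]}}

```text
t: 4.95
tool_pos: [0.4292, -0.2709, 0.3509]
tool_rot: [-0.251, -3.129, -0.008]
contact_force: [-0.1, 0.2, -1.0]
opening: 0.0091
grip_force: 88.0
```

```bash
python3 - <<'E'
from h import *
o=get_obs();print({k:np.round(o[k],4) for k in('tool_pos','tool_rot','contact_force','wrist_torque','opening','grip_force','q')})
c=calibration("wrist");im,d=get_image("wrist");np.savez("w3.npz",im=im,d=d,pose=c['pose'])
cv2.imwrite("pics/w3.png",cv2.resize(im[60:420,80:560],(800,600)))
P=wcloud(d,c['pose'],c);hsv=cv2.cvtColor(im,cv2.COLOR_BGR2HSV);z=P[...,2]
bl=(hsv[...,0]>95)&(hsv[...,0]<125)&(hsv[...,1]>110)&(z>.065)&(z<.085)
yl=(hsv[...,0]>12)&(hsv[...,0]<35)&(hsv[...,1]>80)&(z>.07)&(z<.09)
for m,nn in((bl,"blue"),(yl,"brass")):
    n,l,s,ce=cv2.connectedComponentsWithStats(m.astype(np.uint8))
    for i in range(1,n):
        if s[i,4]>60:
            q=P[l==i];r=cv2.minAreaRect(q[:,:2].astype(np.float32)*1000);print(nn,s[i],np.median(q,0).round(4),np.round(r[0],1),np.round(r[1],1),round(r[2],1))
E
```

```text
{'tool_pos': array([ 0.4292, -0.2709,  0.3509]), 'tool_rot': array([-0.2506, -3.1289, -0.0076]), 'contact_force': array([-0.1132,  0.1745, -0.9582]), 'wrist_torque': array([ 0.0283, -0.0151, -0.0179]), 'opening': np.float64(0.0091), 'grip_force': np.float64(87.9948), 'q': array([-0.7103, -0.1926,  1.9368,  0.0024,  1.4024, -2.1217])}
blue [  167   190   226   165 22784] [ 0.4312 -0.322   0.0756] [ 456.1 -304.9] [158.9 133.7] 81.0
brass [265 186  19  19 310] [ 0.3918 -0.2944  0.0821] [ 391.5 -295.5] [12.3 13. ] 81.4
brass [267 213  17   9 128] [ 0.4068 -0.2967  0.082 ] [ 406.2 -297.1] [11.   6.7] 81.2
brass [ 247  242   62   65 3178] [ 0.4457 -0.3059  0.0796] [ 449.6 -304.2] [43.3 51.1] 81.2
brass [629 378   8  25  69] [0.6794 0.0697 0.0818] [677.6  70.6] [32.9  6.1] 17.4
```

View pics/w3.png

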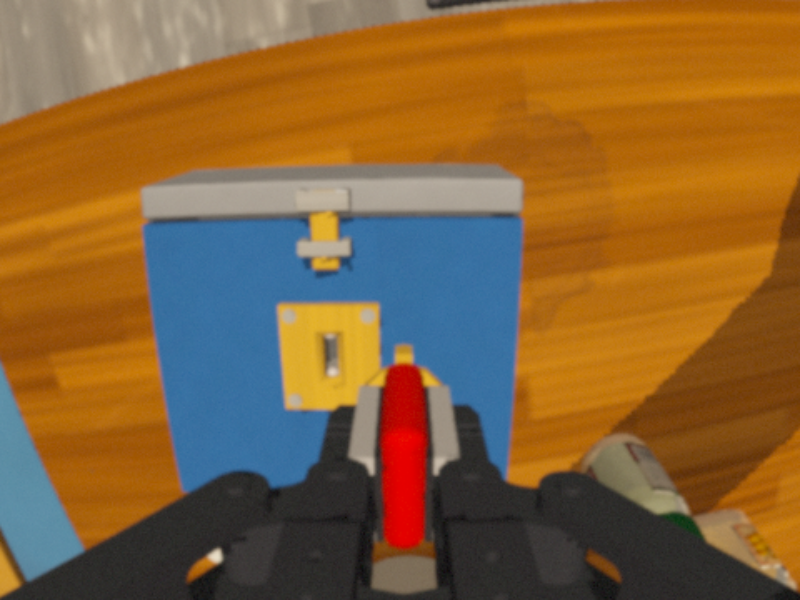

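The slot mouth is at crop (331,354), which is pixel (278.6,272.4). The key is still held, with its collar near crop (404,375).

```bash
python3 - <<'E'
from h import *
w=np.load("w3.npz");c=calibration("wrist");po=w['pose']
def ray(u,v,z):
    a,b=(u-c['cx'])/c['fx'],(v-c['cy'])/c['fy'];r=np.hypot(a,b);k=np.tan(r)/r
    g=po[:3,:3]@[a*k,-b*k,-1];return (po[:3,3]+g*(z-po[2,3])/g[2]).round(4)
f=lambda x,y:ray(80+x*.6,60+y*.6,.079)
print("slot",f(331,354),"ends",f(331,332),f(331,376),"screws",f(288,317),f(368,316),f(294,401),(f(368,316)+f(294,401))/2)
E
python3 go.py .4495 -.3043 .15 81
```

```text
slot [ 0.4471 -0.3027  0.079 ] ends [ 0.4374 -0.3008  0.079 ] [ 0.4572 -0.3048  0.079 ] screws [ 0.428  -0.3174  0.079 ] [ 0.4329 -0.2842  0.079 ] [ 0.4667 -0.3236  0.079 ] [ 0.4498 -0.3039  0.079 ]
[-2.46, -3.08, 5.0, 0.0, 0.0, 0.0]
```

Emit:
{"api": "arm_command", "payload": {"plan": [[[-0.8,-1,1.6,0,0,0],[-1.6,-2,3.2,0,0,0],[-2.46,-3.08,5.0,0,0,0],[-2.46,-3.08,5.0,0,0,0],[-2.46,-3.08,5.0,0,0,0],[-2.46,-3.08,5.0,0,0,0],[-2.46,-3.08,5.0,0,0,0]]]}}

```text
t: 5.58
tool_pos: [0.4496, -0.3036, 0.3042]
tool_rot: [0.245, 3.13, 0.002]
contact_force: [-0.0, -0.1, -0.3]
opening: 0.0092
grip_force: 88.0
```

```bash
python3 - <<'E'
from h import *
o=get_obs();print({k:np.round(o[k],4) for k in('tool_pos','tool_rot','contact_force','wrist_torque','opening','grip_force','q')})
c=calibration("wrist");im,d=get_image("wrist");s,_=get_image("scene")
cv2.imwrite("pics/w4.png",np.hstack([cv2.resize(im[210:360,250:400],(400,400)),cv2.resize(s[275:375,260:360],(400,400),interpolation=cv2.INTER_CUBIC)]))
E
```

```text
{'tool_pos': array([ 0.4496, -0.3036,  0.3042]), 'tool_rot': array([2.4460e-01, 3.1301e+00, 2.1000e-03]), 'contact_force': array([-0.0387, -0.0881, -0.3445]), 'wrist_torque': array([-0.0619,  0.0213,  0.0069]), 'opening': np.float64(0.0092), 'grip_force': np.float64(87.9762), 'q': array([-0.7316, -0.0603,  1.8983,  0.0023,  1.3029, -2.1471])}
```

View pics/w4.png

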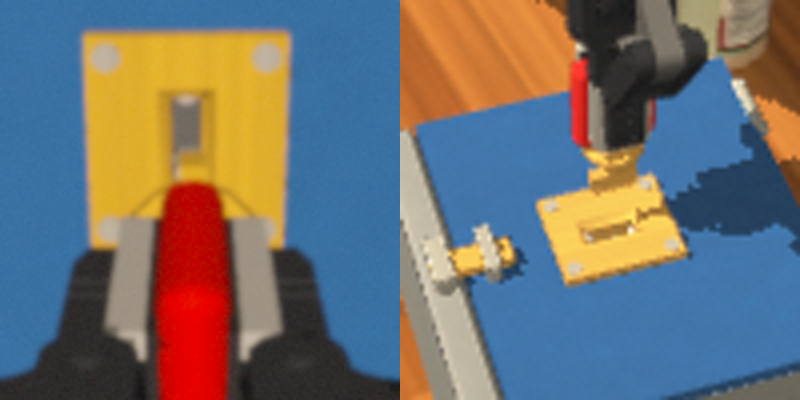

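In the crop the bit sits at column 192 and the slot's centre at 187, so I need about 1 mm towards -y, which agrees with the pose reading. I'll correct that and go down to the mouth.

Emit:
{"api": "arm_command", "payload": {"plan": [[[-0.05,-0.09,0.5,0,0,0],[-0.05,-0.09,1.2,0,0,0],[-0.05,-0.09,1.8,0,0,0],[-0.05,-0.09,2.1,0,0,0],[-0.05,-0.09,2.3,0,0,0],[-0.05,-0.09,2.3,0,0,0],[-0.05,-0.09,2.3,0,0,0]]]}}

```text
t: 6.27
tool_pos: [0.4496, -0.3052, 0.2795]
tool_rot: [-0.246, -3.131, -0.004]
contact_force: [-1.8, 0.6, -0.7]
opening: 0.0093
grip_force: 88.0
```

Emit:
{"api": "arm_command", "payload": {"plan": [[[0,0,0.1,0,0,0],[0,0,0.2,0,0,0],[0,0,0.3,0,0,0],[0,0,0.4,0,0,0],[0,0,0.4,0,0,0],[0,0,0.4,0,0,0]]]}}

```text
t: 6.77
tool_pos: [0.4497, -0.3056, 0.2778]
tool_rot: [-0.246, -3.131, -0.002]
contact_force: [-5.9, 2.3, 9.0]
opening: 0.0093
grip_force: 89.6
```

Emit:
{"api": "arm_command", "payload": {"plan": [[[0.05,0.02,0,0,0,0],[0.1,0.04,0,0,0,0],[0.13,0.05,0,0,0,0],[0.13,0.05,0,0,0,0],[0.13,0.05,0.1,0,0,0],[0.13,0.05,0.2,0,0,0],[0.13,0.05,0.2,0,0,0]]]}}

```text
t: 7.35
tool_pos: [0.4491, -0.3053, 0.2772]
tool_rot: [0.246, 3.13, -0.0]
contact_force: [-6.0, 1.4, 12.3]
opening: 0.009
grip_force: 90.1
```

Emit:
{"api": "arm_command", "payload": {"plan": [[[0.08,0,0.1,0,0,0],[0.16,0,0.15,0,0,0],[0.24,0,0.2,0,0,0],[0.24,0,0.2,0,0,0],[0.16,0,0.2,0,0,0],[0.08,0,0.2,0,0,0],[0,0,0.2,0,0,0],[0,0,0.2,0,0,0],[0.08,0,0.2,0,0,0]]]}}

```text
t: 8.1
tool_pos: [0.4488, -0.3053, 0.2767]
tool_rot: [0.246, 3.128, -0.0]
contact_force: [-4.7, 3.6, 16.9]
opening: 0.0093
grip_force: 90.8
```

```bash
python3 - <<'E'
from h import *
o=get_obs();print({k:np.round(o[k],4) for k in('tool_pos','tool_rot','contact_force','wrist_torque','opening','grip_force','q')})
E
```

```text
{'tool_pos': array([ 0.4488, -0.3053,  0.2767]), 'tool_rot': array([ 2.4560e-01,  3.1285e+00, -3.0000e-04]), 'contact_force': array([-4.7238,  3.5735, 16.9463]), 'wrist_torque': array([0.8253, 0.8989, 0.034 ]), 'opening': np.float64(0.0093), 'grip_force': np.float64(90.837), 'q': array([-7.3490e-01, -2.8400e-02,  1.9169e+00,  2.1000e-03,  1.2502e+00,
       -2.1496e+00])}
```

Emit:
{"api": "arm_command", "payload": {"plan": [[[0.05,0.04,0.05,0,0,0],[0.1,0.08,0.1,0,0,0],[0.15,0.08,0.15,0,0,0],[0.2,0.08,0.2,0,0,0],[0.2,0.08,0.25,0,0,0],[0.1,0.08,0.25,0,0,0],[0.0,0.08,0.25,0,0,0],[0.0,0.08,0.25,0,0,0],[0.1,0.08,0.25,0,0,0]]]}}

```text
t: 8.85
tool_pos: [0.4485, -0.3049, 0.2763]
tool_rot: [0.245, 3.126, -0.003]
contact_force: [-6.8, 5.2, 23.8]
opening: 0.0085
grip_force: 92.0
```

Emit:
{"api": "arm_command", "payload": {"plan": [[[0,0,-0.1,0,0,0],[0,0,-0.2,0,0,0],[0.08,0.08,-0.2,0,0,0],[0.16,0.15,-0.2,0,0,0],[0.16,0.15,-0.2,0,0,0],[0.16,0.15,-0.2,0,0,0]]]}}

```text
t: 9.35
tool_pos: [0.4474, -0.3038, 0.2765]
tool_rot: [0.246, 3.122, -0.009]
contact_force: [-1.2, -2.7, 10.9]
opening: 0.009
grip_force: 89.6
```

```bash
python3 - <<'E'
from h import *
o=get_obs();print({k:np.round(o[k],4) for k in('tool_pos','tool_rot','contact_force','wrist_torque')})
im,d=get_image("wrist");s,_=get_image("scene")
cv2.imwrite("pics/w5.png",np.hstack([cv2.resize(im[210:360,250:400],(400,400)),cv2.resize(s[290:350,280:340],(400,400),interpolation=cv2.INTER_CUBIC)]))
E
```

```text
{'tool_pos': array([ 0.4474, -0.3038,  0.2765]), 'tool_rot': array([ 0.2457,  3.1222, -0.0091]), 'contact_force': array([-1.2012, -2.7154, 10.8917]), 'wrist_torque': array([-0.4907, -0.061 , -0.011 ])}
```

View pics/w5.png

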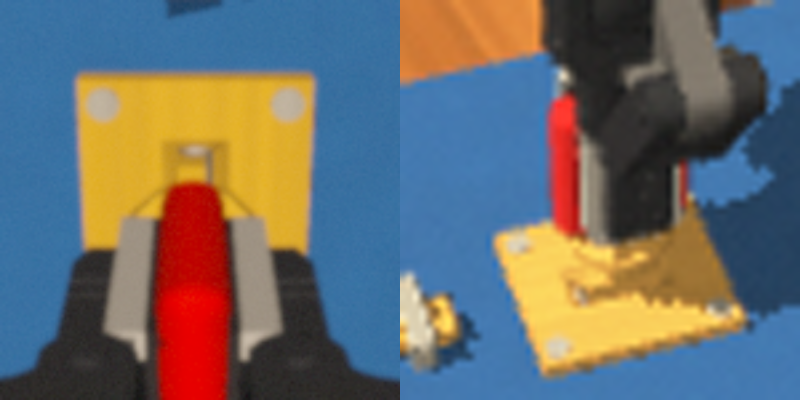

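The bit is now in the slot, at crop (193,170), and the side forces are small. I'll push while rocking along x.

Emit:
{"api": "arm_command", "payload": {"plan": [[[0.05,-0.04,0.1,0,0,0],[0.1,-0.04,0.2,0,0,0],[0.1,-0.04,0.25,0,0,0],[0,-0.04,0.25,0,0,0],[-0.1,-0.04,0.25,0,0,0],[-0.1,-0.04,0.3,0,0,0],[0,-0.04,0.3,0,0,0],[0.1,-0.04,0.3,0,0,0],[0.1,-0.04,0.3,0,0,0],[0,-0.04,0.3,0,0,0]]]}}

```text
t: 10.28
tool_pos: [0.4466, -0.303, 0.2698]
tool_rot: [0.246, 3.125, -0.003]
contact_force: [3.6, -4.5, 2.9]
opening: 0.009
grip_force: 88.5
```

Emit:
{"api": "arm_command", "payload": {"plan": [[[-0.04,-0.06,0.15,0,0,0],[-0.08,-0.09,0.3,0,0,0],[-0.08,-0.09,0.45,0,0,0],[-0.08,-0.09,0.6,0,0,0],[-0.08,-0.09,0.75,0,0,0],[-0.08,-0.09,0.9,0,0,0],[-0.08,-0.09,0.9,0,0,0]]]}}

```text
t: 10.87
tool_pos: [0.447, -0.3036, 0.262]
tool_rot: [0.246, 3.129, 0.002]
contact_force: [1.6, 0.8, 13.8]
opening: 0.0087
grip_force: 90.5
```

Emit:
{"api": "arm_command", "payload": {"plan": [[[-0.03,0,0.1,0,0,0],[-0.03,0,0.2,0,0,0],[-0.03,0,0.2,0,0,0],[-0.03,0,0.2,0,0,0]]]}}

```text
t: 11.2
tool_pos: [0.4473, -0.3038, 0.2619]
tool_rot: [0.246, 3.13, 0.002]
contact_force: [-4.9, 4.2, 25.0]
opening: 0.009
grip_force: 92.2
```

The key is home: z holds at 0.262, which puts the collar at 0.079, while the force rises. I'll ease the push and turn clockwise.

Emit:
{"api": "arm_command", "payload": {"plan": [[[0.03,0.02,-0.15,0,0,0],[0.03,0.02,-0.25,0,0,0.08],[0.03,0.02,-0.25,0,0,0.16],[0.03,0.02,-0.25,0,0,0.24],[0.03,0.02,-0.25,0,0,0.32],[0.03,0.02,-0.25,0,0,0.4],[0.03,0.02,-0.25,0,0,0.4]]], "force": 110}}

```text
t: 11.78
tool_pos: [0.447, -0.3037, 0.2621]
tool_rot: [0.866, 3.016, 0.0]
contact_force: [3.6, -1.7, 10.1]
opening: 0.0086
grip_force: 108.0
```

```bash
python3 - <<'E'
from h import *
o=get_obs();print({k:np.round(o[k],4) for k in('tool_pos','tool_rot','contact_force','wrist_torque','q')})
E
```

```text
{'tool_pos': array([ 0.447 , -0.3037,  0.2621]), 'tool_rot': array([8.6620e-01, 3.0156e+00, 1.0000e-04]), 'contact_force': array([ 3.6485, -1.7235, 10.0669]), 'wrist_torque': array([-0.4689, -0.4088, -0.0679]), 'q': array([-0.735 , -0.0159,  1.9315,  0.002 ,  1.2225, -1.747 ])}
```

Emit:
{"api": "arm_command", "payload": {"plan": [[[0,0,0,0,0,0.1],[0,0,0,0,0,0.2],[0,0,0,0,0,0.3],[0,0,0,0,0,0.4],[0,0,0,0,0,0.5],[0,0,0,0,0,0.6],[0,0,0,0,0,0.7],[0,0,0,0,0,0.8],[0,0,0,0,0,0.9],[0,0,0,0,0,1.0],[0,0,0,0,0,1.08],[0,0,0,0,0,1.08]]]}}

```text
t: 12.78
tool_pos: [0.4473, -0.3035, 0.2621]
tool_rot: [2.293, 2.141, 0.006]
contact_force: [5.0, -2.1, 8.9]
opening: 0.0087
grip_force: 108.0
```

```bash
python3 - <<'E'
from h import *
o=get_obs();print({k:np.round(o[k],4) for k in('tool_pos','tool_rot','contact_force','wrist_torque','q')})
E
```

```text
{'tool_pos': array([ 0.4473, -0.3035,  0.2621]), 'tool_rot': array([2.2934, 2.1413, 0.006 ]), 'contact_force': array([ 5.0242, -2.0747,  8.8846]), 'wrist_torque': array([-0.3343, -0.8698,  0.0674]), 'q': array([-0.7345, -0.0158,  1.9313,  0.0037,  1.2218, -0.6672])}
```

Emit:
{"api": "arm_command", "payload": {"plan": [[[0,0,0,0,0,0.06],[0,0,0,0,0,0.12],[0,0,0,0,0,0.18],[0,0,0,0,0,0.18],[0,0,0,0,0,0.18]]]}}

```text
t: 13.2
tool_pos: [0.4474, -0.3035, 0.2621]
tool_rot: [2.474, 1.93, 0.007]
contact_force: [4.8, -1.7, 8.9]
opening: 0.009
grip_force: 107.9
```

```bash
python3 - <<'E'
from h import *
o=get_obs();print({k:np.round(o[k],4) for k in('tool_pos','tool_rot','contact_force','wrist_torque','q')})
im,d=get_image("wrist");s,_=get_image("scene");t,_=get_image("top")
cv2.imwrite("pics/w6.png",np.hstack([cv2.resize(im[150:430,180:460],(400,400)),cv2.resize(s[290:370,250:330],(400,400),interpolation=cv2.INTER_CUBIC)]))
E
```

```text
{'tool_pos': array([ 0.4474, -0.3035,  0.2621]), 'tool_rot': array([2.4742, 1.9295, 0.0069]), 'contact_force': array([ 4.77  , -1.6959,  8.8724]), 'wrist_torque': array([-0.3382, -1.01  ,  0.0716]), 'q': array([-0.7344, -0.0158,  1.9313,  0.0039,  1.2215, -0.4896])}
```

View pics/w6.png

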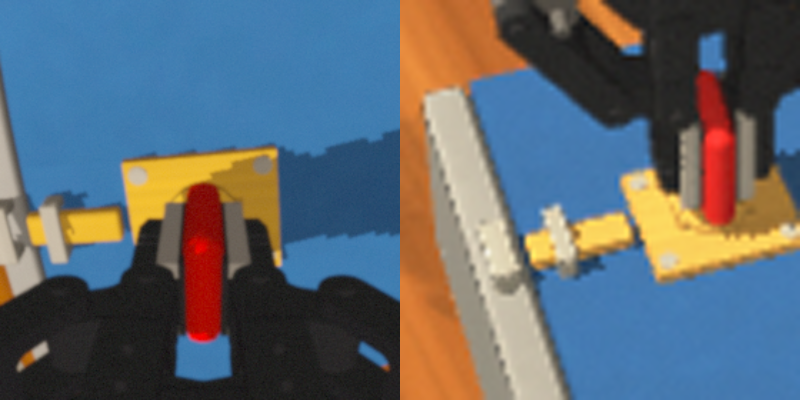

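The bolt has moved clear of its outer guide, towards the plate. I'll turn a little further to check it is on the stop.

Emit:
{"api": "arm_command", "payload": {"plan": [[[0,0,0,0,0,0.04],[0,0,0,0,0,0.08],[0,0,0,0,0,0.08],[0,0,0,0,0,0.08]]]}}

```text
t: 13.68
tool_pos: [0.4475, -0.3035, 0.2621]
tool_rot: [2.549, 1.83, 0.007]
contact_force: [6.2, -1.1, 8.2]
opening: 0.0087
grip_force: 107.9
```

```bash
python3 - <<'E'
from h import *
o=get_obs();print({k:np.round(o[k],4) for k in('tool_pos','tool_rot','contact_force','wrist_torque','q','effort')})
c=calibration("scene");im,d=get_image("wrist");cw=calibration("wrist");P=wcloud(d,cw['pose'],cw);hsv=cv2.cvtColor(im,cv2.COLOR_BGR2HSV);z=P[...,2]
m=(hsv[...,0]>12)&(hsv[...,0]<35)&(hsv[...,1]>80)&(z>.074)&(z<.09)&(P[...,0]>.36)&(P[...,0]<.43)
q=P[m][:,:2]-[.449,-.304];a=q@[.988,-.156];b=q@[.156,.988];k=abs(b)<.012;print("bolt x range mm",np.percentile(a[k],[1,99])*1000,k.sum())
n=np.load("w3.npz");P=wcloud(n['d'],n['pose'],cw);hsv=cv2.cvtColor(n['im'],cv2.COLOR_BGR2HSV);z=P[...,2]
m=(hsv[...,0]>12)&(hsv[...,0]<35)&(hsv[...,1]>80)&(z>.074)&(z<.09)&(P[...,0]>.36)&(P[...,0]<.422)
q=P[m][:,:2]-[.449,-.304];a=q@[.988,-.156];print("before",np.percentile(a,[1,99])*1000)
E
```

```text
{'tool_pos': array([ 0.4475, -0.3035,  0.2621]), 'tool_rot': array([2.549 , 1.8296, 0.0072]), 'contact_force': array([ 6.2313, -1.0671,  8.1616]), 'wrist_torque': array([-0.3073, -0.9912,  0.1338]), 'q': array([-0.7343, -0.0157,  1.9313,  0.0039,  1.2212, -0.41  ]), 'effort': array([ -1.0945, -27.4221, -25.8928,  -0.6249,   1.4957,   0.1584])}
bolt x range mm [-71.29830061 -20.66652104] 1492
before [-71.47279825 -40.21044198]
```

Emit:
{"api": "arm_command", "payload": {"plan": [[[0,0,0,0,0,0.03],[0,0,0,0,0,0.06],[0,0,0,0,0,0.06],[0,0,0,0,0,0.06]]]}}

```text
t: 14.07
tool_pos: [0.4475, -0.3034, 0.2621]
tool_rot: [2.602, 1.753, 0.007]
contact_force: [4.9, -1.8, 8.7]
opening: 0.009
grip_force: 107.9
```

```bash
python3 - <<'E'
from h import *
o=get_obs();print({k:np.round(o[k],4) for k in('tool_pos','tool_rot','contact_force','wrist_torque','q','effort')})
cw=calibration("wrist");im,d=get_image("wrist");P=wcloud(d,cw['pose'],cw);hsv=cv2.cvtColor(im,cv2.COLOR_BGR2HSV)
m=(hsv[...,0]>12)&(hsv[...,0]<35)&(hsv[...,1]>80);q=P[...,:2]-[.449,-.304];a=q@[.988,-.156];b=q@[.156,.988]
k=m&(abs(b)<.003)&(a>-.08)&(a<-.02)&(P[...,2]>.06)&(P[...,2]<.1);print(np.histogram(a[k]*1000,bins=np.arange(-80,-19,2)))
E
```

```text
{'tool_pos': array([ 0.4475, -0.3034,  0.2621]), 'tool_rot': array([2.6021, 1.7532, 0.0073]), 'contact_force': array([ 4.8633, -1.7871,  8.7276]), 'wrist_torque': array([-0.294 , -1.033 ,  0.3775]), 'q': array([-0.7343, -0.0157,  1.9312,  0.0038,  1.2211, -0.3506]), 'effort': array([ -1.3622, -27.4561, -25.8704,  -0.5681,   1.5348,   0.3781])}
(array([ 0,  0,  0,  1,  0,  0,  0,  0,  5, 11,  2, 35, 40, 14,  1,  0, 36,
       44, 47, 43, 44, 46, 42, 46, 49, 51, 59, 17, 26,  4]), array([-80, -78, -76, -74, -72, -70, -68, -66, -64, -62, -60, -58, -56,
       -54, -52, -50, -48, -46, -44, -42, -40, -38, -36, -34, -32, -30,
       -28, -26, -24, -22, -20]))
```

The torque rose to 0.38 N m, so the plug is on its stop. The bolt's end moved from -40 to about -27 mm, the full 13 mm, and the collar is still home under about 9 N.

```bash
python3 -c "
from station import finish_job;print(finish_job())"
```

```text
the job is handed in; nothing more can be done
None
```

The key is fully home in the larger lockbox and held a quarter turn clockwise against its stop, with the bolt drawn about 13 mm; I handed the job in at about 14 s of robot time, and the hand-in gave no verdict.

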